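# Close the denture flask in the bench press and hold it under pressure

### The job

One of three brass denture flasks stands open in the nest of the bench press: first put the lid of matching shape into it, fully seated, and let go of it; then flip the press's safety catch over to its far side; then pull the lever all the way down so that its pad presses on the lid. Finish while still holding the lever down with the gripper, and leave the other flasks and lids and everything else on the bench where they are.

Things in the scene. Friction and masses are not known exactly. Their poses are not given: they have to be found in the camera images.
- press: white bench press, fixed. Origin under the nest's centre at table height; its x points from the nest to the hinge at its rear, y to the side of the catch, z up. Bed 12 mm thick, x -65 to 175, y -95 to 135 mm. Cheeks 130 mm high at x 95 to 145, y +-70 mm; catch bracket 167 mm high at x 25 to 125, y 120 mm
- press_nest (a point): centre of the nest's floor on the press bed, 12 mm above the table, inside a round fence 8 mm high that holds the foot of a flask; one of the three flasks stands here (the one whose mouth is horizontally at this point)
- base_round_mouth (a point): round brass flask, open on top (loose, 0.3 to 0.6 kg, 40 mm high): round foot 74 mm in diameter and 24 mm high with a 16 mm high collar on it, round, 56 mm in diameter. This point is the centre of the mouth at the collar's top; z up, x and y along the collar's sides. The opening is 40 mm in diameter, 16 mm deep
- lid_round_center (a point): round brass lid (loose, 0.11 to 0.22 kg, 44 mm high), right way up: plug below, 37 mm in diameter, 10 mm deep; flange round, 56 mm in diameter, 8 mm thick; on top a round boss to grip, 24 mm in diameter, 26 mm high. Point: on the axis half-way up, 22 mm above the underside, 4 mm above the flange's top; axes as the flask's. Seated, it is 12 mm above the flask's mouth
- base_square_mouth (a point): square brass flask, open on top (loose, 0.3 to 0.6 kg, 40 mm high): round foot 74 mm in diameter and 24 mm high with a 16 mm high collar on it, square, 48 x 48 mm. This point is the centre of the mouth at the collar's top; z up, x and y along the collar's sides. The opening is 36 x 36 mm, 16 mm deep
- lid_square_center (a point): square brass lid (loose, 0.11 to 0.22 kg, 44 mm high), right way up: plug below, 33 x 33 mm, 10 mm deep; flange square, 48 x 48 mm, 8 mm thick; on top a round boss to grip, 24 mm in diameter, 26 mm high. Point: on the axis half-way up, 22 mm above the underside, 4 mm above the flange's top; axes as the flask's. Seated, it is 12 mm above the flask's mouth
- base_oblong_mouth (a point): oblong brass flask, open on top (loose, 0.3 to 0.6 kg, 40 mm high): round foot 74 mm in diameter and 24 mm high with a 16 mm high collar on it, oblong, 64 mm along its x by 38 mm along its y. This point is the centre of the mouth at the collar's top; z up, x and y along the collar's sides. The opening is 52 x 26 mm, 16 mm deep
- lid_oblong_center (a point): oblong brass lid (loose, 0.11 to 0.22 kg, 44 mm high), right way up: plug below, 49 x 23 mm, 10 mm deep; flange oblong, 64 mm along its x by 38 mm along its y, 8 mm thick; on top a round boss to grip, 24 mm in diameter, 26 mm high. Point: on the axis half-way up, 22 mm above the underside, 4 mm above the flange's top; axes as the flask's. Seated, it is 12 mm above the flask's mouth
- catch (a joint): safety catch, rad: 0 to 0.15 = guarding (its bolt lies across the front of the lever's left arm and blocks it), 1.45 = flipped fully over; at 0 its tab stands upright, and it turns over towards the press's +y, about an axle along the press's x at y 120 mm, 175 mm above the table. Light friction (about 1 N at the tab), stays where it is left
- catch_tab (a point): middle of the free end of the catch's flat steel tab, which is 26 mm wide (along the press's x), 8 mm thick and stands 65 mm out from the axle; at 0 this point is at x 30, y 120, z 240 mm in the press's frame. The bolt, 85 mm long, is at x 115 mm and swings up as the tab goes down
- lever (a joint): press lever, rad: 0 = up and leaning slightly back, 1.70 = all the way down (arms level, at its stop). A spring pulls it back up: about 2 N at the bar to start with, about 9 N at the bottom, where the sprung pad bears on the lid during the last 0.07 rad or so
- lever_bar (a point): middle of the lever's black handle bar: round, 16 mm in diameter, 86 mm free length between the lever's two arms (12 mm thick), along the press's y; 185 mm from the hinge axis. Up it is about 300 mm above the table, down 115 mm
- lever_hinge (a point): point on the lever's hinge axis (along the press's y), 120 mm behind the nest and 115 mm above the table
- press_pad: round black pad, 34 mm in diameter, on a sprung stem under the lever's cross bar; origin at the middle of its face. With the lever down it presses on the boss of the lid in the nest
- dental_cast: plaster cast of a dental arch, 45 x 62 mm, 33 mm high; origin under its centre; a bystander, leave alone
- jar: small jar, 42 mm in diameter, 55 mm high; origin under its centre; a bystander, leave alone
- mixing_bowl: black rubber mixing bowl, 100 mm across, 50 mm high; origin under its centre; a bystander, leave alone
- spatula: spatula lying flat, 190 mm long; origin under its centre; a bystander, leave alone

How it is judged:
On the way, in this order (a step that is already met when the one before it is completed fails the run):
1. the matching lid is seated in the flask in the nest and let go (((horizontal distance between base_round and press_nest below 0.006 m and horizontal distance between lid_round_center and base_round_mouth below 0.005 m and z of lid_round_center in the frame of base_round_mouth between 0.0095 and 0.0145 m and angle between lid_round_center's own z axis and vertical below 0.06 rad and contact force between the fingers and lid_round below 0.1 N) or (horizontal distance between base_square and press_nest below 0.006 m and horizontal distance between lid_square_center and base_square_mouth below 0.005 m and z of lid_square_center in the frame of base_square_mouth between 0.0095 and 0.0145 m and angle between lid_square_center's own z axis and vertical below 0.06 rad and contact force between the fingers and lid_square below 0.1 N) or (horizontal distance between base_oblong and press_nest below 0.006 m and horizontal distance between lid_oblong_center and base_oblong_mouth below 0.005 m and z of lid_oblong_center in the frame of base_oblong_mouth between 0.0095 and 0.0145 m and angle between lid_oblong_center's own z axis and vertical below 0.06 rad and contact force between the fingers and lid_oblong below 0.1 N))), for 0.2 s.
2. the safety catch is flipped over (beyond 1.0 rad) with the lever still up (value of joint catch above 1 rad and value of joint lever below 0.25 rad), for 0.1 s.
3. the lever is all the way down and its pad presses on the lid (value of joint lever above 1.62 rad and ((horizontal distance between base_round and press_nest below 0.006 m and horizontal distance between lid_round_center and base_round_mouth below 0.005 m and z of lid_round_center in the frame of base_round_mouth between 0.0095 and 0.0145 m and angle between lid_round_center's own z axis and vertical below 0.06 rad and contact force between press_pad and lid_round above 4 N) or (horizontal distance between base_square and press_nest below 0.006 m and horizontal distance between lid_square_center and base_square_mouth below 0.005 m and z of lid_square_center in the frame of base_square_mouth between 0.0095 and 0.0145 m and angle between lid_square_center's own z axis and vertical below 0.06 rad and contact force between press_pad and lid_square above 4 N) or (horizontal distance between base_oblong and press_nest below 0.006 m and horizontal distance between lid_oblong_center and base_oblong_mouth below 0.005 m and z of lid_oblong_center in the frame of base_oblong_mouth between 0.0095 and 0.0145 m and angle between lid_oblong_center's own z axis and vertical below 0.06 rad and contact force between press_pad and lid_oblong above 4 N))), for 0.3 s.
At the end, for the whole second after the job is handed in: The robot holds the lever (over 2 N) within 0.08 rad of its lower stop, the catch is over (beyond 1.0 rad), and the pad presses with over 4 N on the matching lid, seated in the flask in the nest (within 5 mm of centre, 2.5 mm of full depth, level to 0.06 rad) (all of step 3 and value of joint catch above 1 rad and contact force between any of the fingers, the arm and lever above 2 N); the arm keeps its last pose, push and grip.
It fails at once if the lever is forced down while its catch still guards it (value of joint lever above 0.25 rad and value of joint catch below 0.5 rad).
It fails at once if a bystander is moved by more than 4 cm (distance of any of dental_cast, jar, mixing_bowl, spatula from where it was at the start of the episode above 0.04 m).
It fails at once if a lid or flask that does not belong to the job is moved by more than 4 cm ((horizontal distance between base_round_mouth and press_nest above 0.06 m and distance of any of lid_round_center, base_round_mouth from where it was at the start of the episode above 0.04 m) or (horizontal distance between base_square_mouth and press_nest above 0.06 m and distance of any of lid_square_center, base_square_mouth from where it was at the start of the episode above 0.04 m) or (horizontal distance between base_oblong_mouth and press_nest above 0.06 m and distance of any of lid_oblong_center, base_oblong_mouth from where it was at the start of the episode above 0.04 m)).
It also fails if it takes over 61 s, if anything falls off the work surface, if the arm or the gripper's body presses on something with over 40 N, if the wrist force passes 120 N, or if a joint passes its speed limit or range.

### The arm

A 6-joint arm with a two-finger parallel gripper is mounted at the origin on the work surface. World frame = base frame: x ahead of the robot, y to its left, z up, the work surface at z = 0. Lengths are in m, angles in rad, forces in N, time in s.
With the tool pointing down it reaches from about 0.35 to 0.775 m from the base axis. Payload 5.5 kg.
Tool frame: the origin (TCP) lies at the very end of the fingers, on their centre line; the grasp point (between the pads) lies behind it (env.hold_point_z is the z of the grasp point in the tool frame, in m); z points along the fingers, y is the line along which they close (so a half turn about z gives the same grasp; the last joint's range is limited). The gripper opens to 85 mm and grips with 20 to 120 N. Pads are 22 mm wide; open, the fingers measure 114 mm over their backs; the gripper's body (76 mm by 85 mm) begins 54 mm behind the grasp point. The pads swing forward as they close: fully open they stand 13 mm farther back than shut.
Start: joints at [-0.14, 0.313, 0.046, 1.304, 0, 1.431], TCP at [0.575, -0, 0.231] pointing down, gripper open.
Joint ranges: [-2.76, 2.76], [-0.86, 1.69], [-1.03, 1.26], [-2.2, 2.34], [-1.47, 1.5], [-3.14, 3.14]. Speed limits (rad/s): [2.57, 2.57, 3.14, 3.14, 3.14, 3.14].

### API

Orientations are given as a unit quaternion [w, x, y, z].
In Python, from workcell import env gives the robot as it stands.
- The arm moves only by the tool arm_command, never from a script. Its argument "rows" is a list of rows, each an object with "delta_pos": the shift along the tool's x, y, z scaled (see below), a list of three; "rot": the turn, a rotation vector about the tool's x, y, z scaled (see below), a list of three; "fingers": the closure, from 0 (fully open) to 1 (shut). A call has 1 to 20 rows; each row shifts and turns the commanded pose from where the row before left it, along the tool's axes as they then stand; what a row does not reach is not made up. The controller multiplies each number of a shift by 0.02 m and each number of a turn by 360 degrees. A row lasts 1/10 s, in which the tool goes at most 50 mm and 8.59 degrees, less where a joint would pass 70% of its speed; a pose out of reach is approached as far as the arm can. A call with a number of a shift or a turn outside -1 to 1 is refused whole. A call with a gripper value outside its range is refused whole. The fingers move at their own pace and stop on an object; "squeeze" is the grip in N (left out, the last holds). Time passes only in rows, so rows that do not move let the fingers close. It gives the time, the measured TCP pose, the force and the opening at its end, in the units of the state.
- env.get_state(): the state, without advancing time (a new reading comes with each control period).
- env.read_camera(name): name is "scene" or "side" or "wrist"; returns (picture, depth): 384x512x3 uint8, blue, green, red; 384x512 float32, m along the optical axis (not along the pixel's ray), 0 where there is no reading.
- env.get_calibration(name): a dict with "mtx" (3x3 intrinsics, pixels), "R" (3x3) and "t" (3): a world point X has camera coordinates R X + t. Camera axes: x right, y down, z forward; pixel columns grow to the right and rows downward; lengths in m; the calibration is good to about 2 mm. A picture is of the moment at which its call begins: read the wrist's pose just before it. get_calibration takes no time and is no camera call; for the wrist camera it gives the pose at the moment of the call.
- env.hand_in(): hands the job in, once; it reports no verdict.
The state is a dict: "clock": time; "joint_pos": joint angles; "qvel": joint speeds; "tau": joint torques, N m; "tcp_pos": TCP position; "orientation": TCP orientation; "wrist_force": force on the tool from outside, world axes, zero at the start; "ft_torque": the same for the moment, N m; "finger_gap": finger opening in m.
Only numpy, scipy, OpenCV 4.12 (cv2) and the standard library are available. Lean on these libraries where they do the work, as an engineer would, in place of code of your own. Each camera call takes 0.05 s, during which the arm holds its last target. There are 200 camera calls.

## Working session

There is one attempt and no reset: what is moved stays moved. The work goes in short steps, Python scripts to look and compute and a tool call to move; the robot and the scene stay as the last step left them, time stands still between calls to the robot, and variables do not carry over. Pictures are saved under pics/ and viewed, on a budget of 10 in all, crops included, one or two more only if the job needs it, and the job is handed in when it is done.

Besides the shell and the picture viewer there is one more tool, called after "Emit:" by a JSON object that holds its "op" and its "data", one argument or row to a line. arm_command: Moves the arm, as the interface text tells. Shifts and turns lie within -1 to 1; 1 stands for 0.02 m of shift or 360 degrees of turn. Its arguments: {"type":"object","properties":{"rows":{"type":"array","items":{"type":"object","properties":{"delta_pos":{"type":"array","items":{"type":"number","minimum":-1,"maximum":1}},"rot":{"type":"array","items":{"type":"number","minimum":-1,"maximum":1}},"fingers":{"type":"number"}}}},"squeeze":{"type":"number"}},"required":["rows"]}

```bash
mkdir -p pics; ls; cat > h.py <<'E'
import sys; sys.path.insert(0,'.')
import numpy as np, cv2
from workcell import env
def grab(n):
    c=env.get_calibration(n); im,d=env.read_camera(n)
    return im.copy(),d.copy(),{k:np.array(c[k]) for k in('mtx','R','t')}
def cloud(d,c):
    v,u=np.mgrid[:d.shape[0],:d.shape[1]]
    K=c['mtx']; p=np.stack([(u-K[0,2])/K[0,0]*d,(v-K[1,2])/K[1,1]*d,d],-1)
    return (p-c['t'])@c['R']
def proj(X,c):
    p=np.atleast_2d(X)@c['R'].T+c['t']; q=p@c['mtx'].T; return q[:,:2]/q[:,2:]
E
python3 - <<'E'
from h import *
print(env.get_state(), env.hold_point_z)
ims=[]
for n in('scene','side'):
    im,d,c=grab(n); np.savez(f'{n}.npz',im=im,d=d,**c); cv2.imwrite(f'pics/{n}0.png',cv2.resize(im,(800,600),interpolation=cv2.INTER_CUBIC))
    print(n,-c['R'].T@c['t'],c['R'][2],c['mtx'][0,0])
E
```

```text
pics
{'clock': 0.0, 'joint_pos': array([-1.39596881e-01,  3.13987717e-01,  4.49450719e-02,  1.30361799e+00,
       -3.28206025e-05,  1.43120709e+00]), 'qvel': array([-0.00071139,  0.00065982, -0.0014553 ,  0.00011347,  0.00142415,
        0.0004554 ]), 'tau': array([-2.90074182e-03, -4.80629075e+01,  2.98531097e+01,  1.95313990e-02,
       -3.83516899e-04, -4.27451073e-05]), 'tcp_pos': array([5.74463135e-01, 5.76505203e-05, 2.30402244e-01]), 'orientation': array([-7.34555685e-04,  7.07109166e-01,  7.07103782e-01, -5.74114171e-04]), 'wrist_force': array([-0.14981217,  0.2660386 ,  0.89510942]), 'ft_torque': array([-0.00935186, -0.00124252,  0.0534222 ]), 'finger_gap': 0.08534809016083542} -0.0187
scene [ 1.47870221 -0.29501204  0.97527447] [-0.74183437  0.23567476 -0.62780504] 422.29468402709307
side [ 0.24625036 -0.90679771  0.91266614] [ 0.23450653  0.76042276 -0.60561036] 457.135410295302
```

View pics/scene0.png

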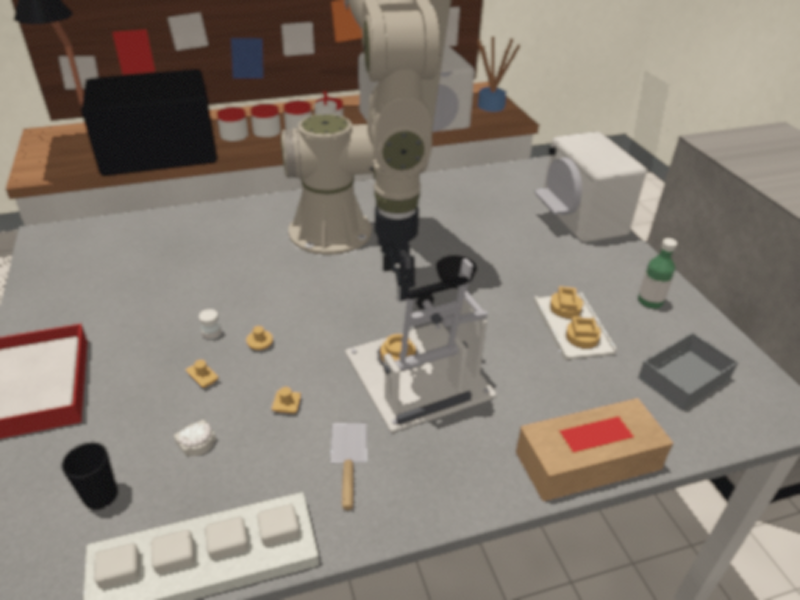

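View pics/side0.png

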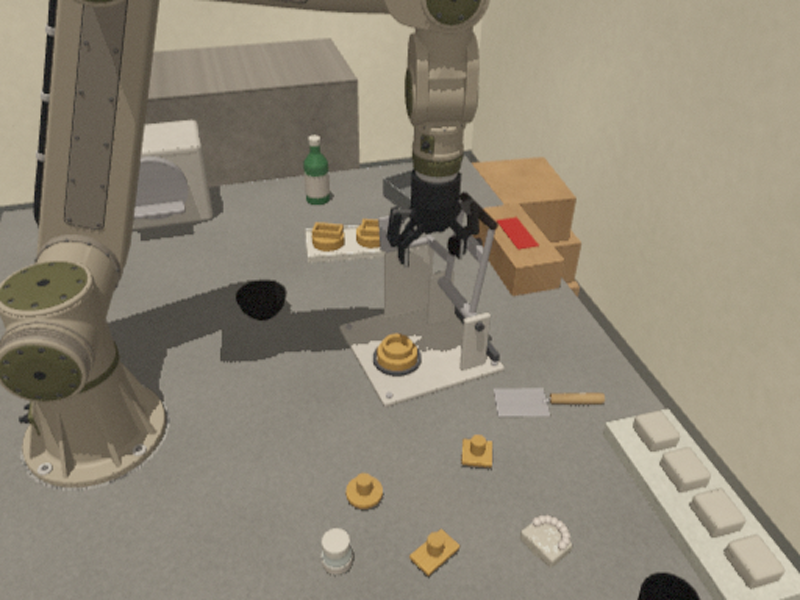

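The flask in the nest has a round mouth (side view about 397,352), so the round lid is the match (side 364,490; scene 259,338). The press hinge lies toward +x, and its catch side toward +y. Next I'll measure with depth.

```bash
cat > m.py <<'E'
from h import *
P={}
for n in('scene','side'):
    z=np.load(n+'.npz'); c={k:z[k] for k in('mtx','R','t')}
    P[n]=(cloud(z['d'],c),z['im'],z['d'])
def brass(im):
    h=cv2.cvtColor(im,cv2.COLOR_BGR2HSV); return ((h[...,0]>10)&(h[...,0]<28)&(h[...,1]>120)).astype(np.uint8)
for n,(X,im,d) in P.items():
    m=brass(im)*(d>0)*(X[...,2]>0.003)*(X[...,2]<0.1)*(X[...,0]>.3)*(X[...,0]<.85)
    k,l,s,ce=cv2.connectedComponentsWithStats(m.astype(np.uint8))
    for i in range(1,k):
        if s[i,4]<60: continue
        p=X[l==i]; top=p[p[:,2]>np.percentile(p[:,2],97)-0.006]
        print(n,ce[i].round(),s[i,4],'min',p.min(0).round(3),'max',p.max(0).round(3),'top c',((top.min(0)+top.max(0))/2).round(4),len(top))
# top map of press
S=3
g=np.zeros((200*S//1,260*S),np.float32)
allp=np.concatenate([P[n][0][P[n][2]>0] for n in P]); allc=np.concatenate([P[n][1][P[n][2]>0] for n in P])
q=(allp[:,0]>.35)&(allp[:,0]<.95)&(allp[:,1]>-.3)&(allp[:,1]<.3)&(allp[:,2]<.34)&(allp[:,2]>.004)
p=allp[q];p=p[np.argsort(p[:,2])]
I=np.zeros((600,600,3),np.uint8)
for x,y,z in p:
    cv2.circle(I,(int((.3-y)*1000),int((.95-x)*1000)),2,tuple(int(v) for v in cv2.applyColorMap(np.uint8([[min(255,z*800)]]),cv2.COLORMAP_JET)[0,0]),-1)
cv2.imwrite('pics/map.png',I)
E
python3 m.py
```

```text
scene [368. 204.] 526 min [0.452 0.389 0.019] max [0.619 0.469 0.055] top c [0.5324 0.4295 0.0507] 124
scene [166. 217.] 131 min [ 0.381 -0.27   0.012] max [ 0.427 -0.225  0.046] top c [ 0.3996 -0.2476  0.0421] 20
scene [251. 221.] 97 min [ 0.504 -0.012  0.032] max [0.552 0.032 0.054] top c [0.5277 0.0121 0.0512] 36
scene [129. 239.] 144 min [ 0.452 -0.394  0.013] max [ 0.503 -0.349  0.048] top c [ 0.4733 -0.3726  0.0438] 22
scene [183. 257.] 168 min [ 0.571 -0.246  0.012] max [ 0.621 -0.2    0.047] top c [ 0.5934 -0.2239  0.0439] 26
side [235. 149.] 220 min [0.544 0.387 0.013] max [0.599 0.459 0.055] top c [0.5763 0.4263 0.0509] 37
side [209. 151.] 304 min [0.447 0.401 0.012] max [0.516 0.469 0.056] top c [0.4804 0.4359 0.0521] 66
side [324. 173.] 242 min [0.813 0.157 0.003] max [0.85  0.29  0.075] top c [0.8204 0.2181 0.069 ] 30
side [254. 226.] 468 min [ 0.489 -0.016  0.015] max [0.561 0.053 0.056] top c [0.525  0.0251 0.0524] 114
side [305. 289.] 324 min [ 0.559 -0.252  0.003] max [ 0.616 -0.192  0.048] top c [ 0.5871 -0.2207  0.0437] 60
side [233. 314.] 380 min [ 0.369 -0.274  0.01 ] max [ 0.422 -0.221  0.049] top c [ 0.396  -0.2462  0.0445] 67
side [278. 353.] 474 min [ 0.431 -0.401  0.011] max [ 0.501 -0.343  0.049] top c [ 0.4672 -0.3718  0.0445] 85
```

View pics/map.png

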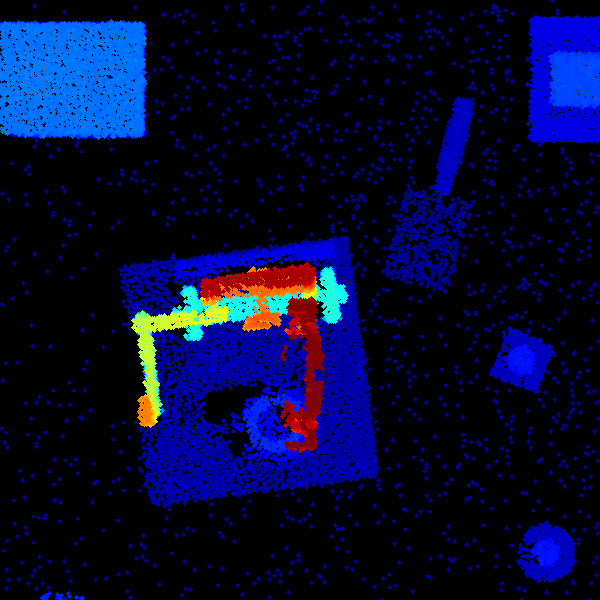

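The map shows the press at a yaw of about 7.6°, with its nest near (0.526, 0.024). It agrees with the bed corners and the bar. From the start pose I'll check the flask with the wrist camera.

```bash
cat >> h.py <<'E'
def brass(im):
    h=cv2.cvtColor(im,cv2.COLOR_BGR2HSV); return ((h[...,0]>8)&(h[...,0]<30)&(h[...,1]>100))
def circ(p):
    from scipy.optimize import least_squares
    r=least_squares(lambda q:np.hypot(p[:,0]-q[0],p[:,1]-q[1])-q[2],[*p[:,:2].mean(0),.02],loss='soft_l1',f_scale=.001)
    return r.x
def rim(X,m):
    # outer contour points of a mask -> world xy
    cs,_=cv2.findContours(m.astype(np.uint8),cv2.RETR_EXTERNAL,cv2.CHAIN_APPROX_NONE)
    c=max(cs,key=cv2.contourArea)[:,0]; return X[c[:,1],c[:,0]]
E
python3 - <<'E'
from h import *
im,d,c=grab('wrist'); X=cloud(d,c)
cv2.imwrite('pics/w1.png',im)
print('cam',-c['R'].T@c['t'],c['R'][2])
m=brass(im)&(d>0)
p=X[m]; print(len(p)); h,e=np.histogram(p[:,2],bins=np.arange(-.005,.1,.005)); print(h,e[:3])
t=m&(abs(X[...,2]-.052)<.005); r=rim(X,t); print('rim',circ(r),r.min(0),r.max(0)); print('z med',np.median(X[t][:,2]))
pl=X[(d>0)&(abs(X[...,2])<.008)]; print('table',np.median(pl[:,2]))
E
```

```text
cam [0.57406587 0.08386154 0.37410127] [-0.0016488  -0.32085726 -0.94712613]
5214
[   0   18   61  198  824  248  119  144 2127  245  206 1001   16    1
    0    0    0    0    0    0] [-0.005  0.     0.005]
rim [0.52504109 0.02747068 0.02714065] [ 4.97615970e-01 -4.03459422e-05  4.72302570e-02] [0.55215557 0.05485022 0.05489776]
z med 0.052807162316155606
table 0.0011475331056148455
```

View pics/w1.png

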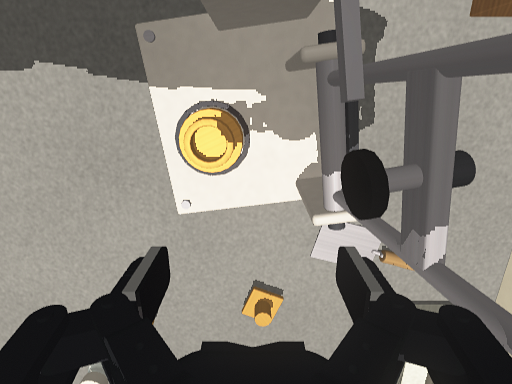

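Emit:
{"op": "arm_command", "data": {
  "rows": [
    {"delta_pos": [-1,-1,0],"fingers": 0.3},
    {"delta_pos": [-1,-1,0],"fingers": 0.3},
    {"delta_pos": [-1,-1,0],"fingers": 0.3},
    {"delta_pos": [-1,-1,0],"fingers": 0.3},
    {"delta_pos": [-1,-1,0],"fingers": 0.3},
    {"delta_pos": [-1,-1,0],"fingers": 0.3},
    {"delta_pos": [-1,-1,0],"fingers": 0.3},
    {"delta_pos": [-1,-1,0],"fingers": 0.3},
    {"delta_pos": [-1,-0.9,0],"fingers": 0.3},
    {"delta_pos": [-1,0,1],"fingers": 0.3},
    {"delta_pos": [-1,0,1],"fingers": 0.3},
    {"delta_pos": [-1,0,1],"fingers": 0.3},
    {"delta_pos": [-0.35,0,1],"fingers": 0.3},
    {"delta_pos": [0,0,0],"fingers": 0.3}
  ]
}}

```text
schema error: expected keys delta_pos, rot, fingers
```

The wrist view confirms a round flask (pixel 212,138), centred near (0.525, 0.027) with its mouth at z about 0.052. The call was refused because the rows need a rot key, so I'll resend it.

Emit:
{"op": "arm_command", "data": {
  "rows": [
    {"delta_pos": [-1,-1,0],"rot": [0,0,0],"fingers": 0.3},
    {"delta_pos": [-1,-1,0],"rot": [0,0,0],"fingers": 0.3},
    {"delta_pos": [-1,-1,0],"rot": [0,0,0],"fingers": 0.3},
    {"delta_pos": [-1,-1,0],"rot": [0,0,0],"fingers": 0.3},
    {"delta_pos": [-1,-1,0],"rot": [0,0,0],"fingers": 0.3},
    {"delta_pos": [-1,-1,0],"rot": [0,0,0],"fingers": 0.3},
    {"delta_pos": [-1,-1,0],"rot": [0,0,0],"fingers": 0.3},
    {"delta_pos": [-1,-1,0],"rot": [0,0,0],"fingers": 0.3},
    {"delta_pos": [-1,-0.9,0],"rot": [0,0,0],"fingers": 0.3},
    {"delta_pos": [-1,0,1],"rot": [0,0,0],"fingers": 0.3},
    {"delta_pos": [-1,0,1],"rot": [0,0,0],"fingers": 0.3},
    {"delta_pos": [-1,0,1],"rot": [0,0,0],"fingers": 0.3},
    {"delta_pos": [-0.35,0,1],"rot": [0,0,0],"fingers": 0.3},
    {"delta_pos": [0,0,0],"rot": [0,0,0],"fingers": 0.3},
    {"delta_pos": [0,0,0],"rot": [0,0,0],"fingers": 0.3}
  ]
}}

```text
clock: 1.65
tcp_pos: [0.3966, -0.2465, 0.1512]
orientation: [-0.001, 0.707, 0.707, 0.0]
wrist_force: [0.1, -1.4, 0.9]
finger_gap: 0.0594
```

```bash
python3 - <<'E'
from h import *
s=env.get_state(); print(s['clock'],s['tcp_pos'],s['orientation'],s['finger_gap'])
im,d,c=grab('wrist'); X=cloud(d,c); cv2.imwrite('pics/w2.png',im)
near=np.hypot(X[...,0]-.397,X[...,1]+.247)<.04
m=brass(im)&(d>0)&near
for z0 in(.018,.044):
    t=m&(abs(X[...,2]-z0)<.004)
    if t.sum()>20: r=rim(X,t); print(z0,t.sum(),'rim',circ(r),'z',np.median(X[t][:,2]),r.min(0),r.max(0))
E
```

```text
1.65 [ 0.39656788 -0.24651924  0.1511944 ] [-8.52548928e-04  7.07224429e-01  7.06988595e-01  7.99403169e-05] 0.05942493734485477
0.018 1786 rim [ 0.39507406 -0.24363718  0.02729008] z 0.01909197790216713 [ 0.36764702 -0.27125663  0.01401445] [ 0.42276297 -0.21615467  0.02045681]
0.044 539 rim [ 0.39510539 -0.24373208  0.01138847] z 0.04498656229789594 [ 0.38360777 -0.2552382   0.04008277] [ 0.4068995  -0.23220257  0.04622812]
```

Emit:
{"op": "arm_command", "data": {
  "rows": [
    {"delta_pos": [0.14,-0.07,1],"rot": [0,0,0],"fingers": 0.3},
    {"delta_pos": [0,0,1],"rot": [0,0,0],"fingers": 0.3},
    {"delta_pos": [0,0,1],"rot": [0,0,0],"fingers": 0.3},
    {"delta_pos": [0,0,1],"rot": [0,0,0],"fingers": 0.3},
    {"delta_pos": [0,0,1],"rot": [0,0,0],"fingers": 0.3},
    {"delta_pos": [0,0,0.8],"rot": [0,0,0],"fingers": 0.3},
    {"delta_pos": [0,0,0.6],"rot": [0,0,0],"fingers": 0.3},
    {"delta_pos": [0,0,0],"rot": [0,0,0],"fingers": 0.3},
    {"delta_pos": [0,0,0],"rot": [0,0,0],"fingers": 0.7},
    {"delta_pos": [0,0,0],"rot": [0,0,0],"fingers": 1},
    {"delta_pos": [0,0,0],"rot": [0,0,0],"fingers": 1},
    {"delta_pos": [0,0,0],"rot": [0,0,0],"fingers": 1},
    {"delta_pos": [0,0,0],"rot": [0,0,0],"fingers": 1},
    {"delta_pos": [0,0,0],"rot": [0,0,0],"fingers": 1},
    {"delta_pos": [0,0,0],"rot": [0,0,0],"fingers": 1}
  ],
  "squeeze": 40
}}

```text
clock: 3.2
tcp_pos: [0.3965, -0.2448, 0.0246]
orientation: [0.001, 0.707, 0.707, 0.0]
wrist_force: [-0.5, 1.6, 6.8]
finger_gap: 0.0225
```

Emit:
{"op": "arm_command", "data": {
  "rows": [
    {"delta_pos": [0,0,-0.5],"rot": [0,0,0],"fingers": 1},
    {"delta_pos": [0,0,-1],"rot": [0,0,0],"fingers": 1},
    {"delta_pos": [0,0,-1],"rot": [0,0,0],"fingers": 1},
    {"delta_pos": [0,0,-1],"rot": [0,0,0],"fingers": 1},
    {"delta_pos": [0.5,0.5,-1],"rot": [0,0,0],"fingers": 1},
    {"delta_pos": [1,0.9,-1],"rot": [0,0,0],"fingers": 1},
    {"delta_pos": [1,1,-0.8],"rot": [0,0,0],"fingers": 1},
    {"delta_pos": [1,1,0],"rot": [0,0,0],"fingers": 1},
    {"delta_pos": [1,1,0],"rot": [0,0,0],"fingers": 1},
    {"delta_pos": [1,1,0],"rot": [0,0,0],"fingers": 1},
    {"delta_pos": [1,1,0],"rot": [0,0,0],"fingers": 1},
    {"delta_pos": [1,0,0],"rot": [0,0,0],"fingers": 1},
    {"delta_pos": [1,0,0],"rot": [0,0,0],"fingers": 1},
    {"delta_pos": [1,0,0],"rot": [0,0,0],"fingers": 1},
    {"delta_pos": [0.7,0,0],"rot": [0,0,0],"fingers": 1},
    {"delta_pos": [0,0,0],"rot": [0,0,0],"fingers": 1},
    {"delta_pos": [0,0,0],"rot": [0,0,0],"fingers": 1},
    {"delta_pos": [0,0,0],"rot": [0,0,0],"fingers": 1}
  ]
}}

```text
clock: 5.0
tcp_pos: [0.5237, -0.0409, 0.1495]
orientation: [0.0, 0.707, 0.707, -0.0]
wrist_force: [-0.1, -0.1, -1.5]
finger_gap: 0.0227
```

```bash
python3 - <<'E'
from h import *
s=env.get_state(); print(s['clock'],s['tcp_pos'],s['orientation'],s['finger_gap'])
im,d,c=grab('wrist'); X=cloud(d,c); cv2.imwrite('pics/w3.png',im)
m=brass(im)&(d>0)
a=m&(np.hypot(X[...,0]-.525,X[...,1]-.027)<.045)&(abs(X[...,2]-.0525)<.004)
r=rim(X,a); print('flask',a.sum(),circ(r),np.median(X[a][:,2]),r.min(0),r.max(0))
b=m&(X[...,2]>.09); p=X[b]; print('lid pts',len(p),p.min(0),p.max(0))
h,e=np.histogram(p[:,2],bins=np.arange(.1,.21,.004)); print(h)
zt=e[h.argmax()]+.002
t=b&(abs(X[...,2]-zt)<.004); r=rim(X,t); print('flange',zt,circ(r),np.median(X[t][:,2]))
E
```

```text
5.0 [ 0.52373195 -0.04087671  0.14946725] [ 2.61403775e-04  7.07341043e-01  7.06872391e-01 -4.96421732e-05] 0.02273008161513709
flask 1963 [0.52467783 0.02725832 0.02723863] 0.05288866509264479 [ 4.97179823e-01 -4.82655284e-04  4.99144634e-02] [0.55219465 0.05435032 0.05432154]
lid pts 5440 [ 0.49547664 -0.06495042  0.13654122] [ 0.55030041 -0.01171947  0.20190418]
[   0    0    0    0    0    0    0    0    0  135 1690 1270  132  134
  159  166  183 1565    0    0    0    0    0    0    2    4    0]
flange 0.14200000000000004 [ 0.52289558 -0.03391216  0.02191679] 0.14382922101965032
```

View pics/w3.png

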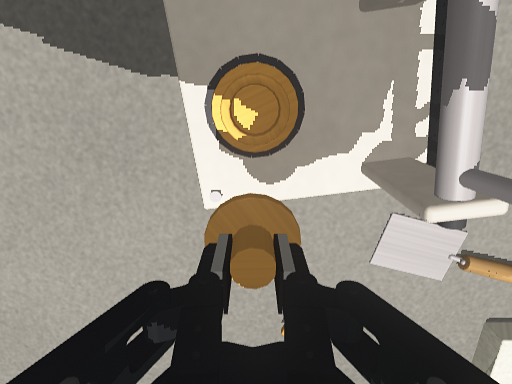

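The lid is held upright (flange at pixel 252,235) and the flask is clear at (255,105). I'll fit the flange arc and boss top.

```bash
python3 - <<'E'
from h import *
from scipy.optimize import least_squares
im,d,c=grab('wrist'); X=cloud(d,c); m=brass(im)&(d>0)&(X[...,2]>.09)
def fit(p,r): return least_squares(lambda q:np.hypot(p[:,0]-q[0],p[:,1]-q[1])-r,p[:,:2].mean(0)-[0,.02],loss='soft_l1',f_scale=.0005).x
t=m&(X[...,2]<.149); r=rim(X,t); 
for y0 in(-.035,-.03,-.025):
    q=r[r[:,1]>y0]; print('flange',len(q),fit(q,.0273))
q=X[t]; A=np.c_[q[:,:2]-q[:,:2].mean(0),np.ones(len(q))]; w=np.abs(q[:,2]-np.median(q[:,2]))<.003; print('tilt',np.linalg.lstsq(A[w],q[w,2],rcond=None)[0])
b=m&(X[...,2]>.165)&(X[...,2]<.18); print('boss',np.median(X[b],0),circ(rim(X,b)),X[b].min(0),X[b].max(0))
E
```

```text
flange 192 [ 0.52280531 -0.040117  ]
flange 126 [ 0.52275138 -0.03986399]
flange 83 [ 0.52281296 -0.03970867]
tilt [-0.00925308 -0.01746384  0.14378296]
boss [ 0.52276419 -0.03821072  0.16973154] [ 0.52298462 -0.03962009  0.01132648] [ 0.51180821 -0.05161201  0.16500027] [ 0.53423676 -0.02803295  0.17145069]
```

Emit:
{"op": "arm_command", "data": {
  "rows": [
    {"delta_pos": [1,0.09,0],"rot": [0,0,0],"fingers": 1},
    {"delta_pos": [1,0,0],"rot": [0,0,0],"fingers": 1},
    {"delta_pos": [1,0,0],"rot": [0,0,0],"fingers": 1},
    {"delta_pos": [0.35,0,0],"rot": [0,0,0],"fingers": 1},
    {"delta_pos": [0,0,1],"rot": [0,0,0],"fingers": 1},
    {"delta_pos": [0,0,1],"rot": [0,0,0],"fingers": 1},
    {"delta_pos": [0,0,1],"rot": [0,0,0],"fingers": 1},
    {"delta_pos": [0,0,0.4],"rot": [0,0,0],"fingers": 1},
    {"delta_pos": [0,0,0.15],"rot": [0,0,0],"fingers": 1},
    {"delta_pos": [0,0,0],"rot": [0,0,0],"fingers": 1},
    {"delta_pos": [0,0,0],"rot": [0,0,0],"fingers": 1}
  ]
}}

```text
clock: 6.2
tcp_pos: [0.5262, 0.0265, 0.0792]
orientation: [0.001, 0.707, 0.707, 0.001]
wrist_force: [0.0, 0.4, -1.3]
finger_gap: 0.0224
```

Emit:
{"op": "arm_command", "data": {
  "rows": [
    {"delta_pos": [0,-0.03,0.15],"rot": [0,0,0],"fingers": 1},
    {"delta_pos": [0,0,0.15],"rot": [0,0,0],"fingers": 1},
    {"delta_pos": [0,0,0.1],"rot": [0,0,0],"fingers": 1},
    {"delta_pos": [0,0,0.1],"rot": [0,0,0],"fingers": 1},
    {"delta_pos": [0,0,0.07],"rot": [0,0,0],"fingers": 1},
    {"delta_pos": [0,0,0],"rot": [0,0,0],"fingers": 1},
    {"delta_pos": [0,0,0],"rot": [0,0,0],"fingers": 1}
  ]
}}

```text
clock: 6.9
tcp_pos: [0.5249, 0.0268, 0.0669]
orientation: [0.0, 0.707, 0.707, 0.0]
wrist_force: [0.5, -0.2, -1.2]
finger_gap: 0.0226
```

Nearly seated with no jamming force. Releasing it now.

Emit:
{"op": "arm_command", "data": {
  "rows": [
    {"delta_pos": [0,0,0.02],"rot": [0,0,0],"fingers": 1},
    {"delta_pos": [0,0,0],"rot": [0,0,0],"fingers": 0.5},
    {"delta_pos": [0,0,0],"rot": [0,0,0],"fingers": 0.4},
    {"delta_pos": [0,0,0],"rot": [0,0,0],"fingers": 0.4},
    {"delta_pos": [0,0,0],"rot": [0,0,0],"fingers": 0.4},
    {"delta_pos": [0,0,-0.5],"rot": [0,0,0],"fingers": 0.4},
    {"delta_pos": [0,0,-1],"rot": [0,0,0],"fingers": 0.4},
    {"delta_pos": [0,0,-1],"rot": [0,0,0],"fingers": 0.4},
    {"delta_pos": [0,0,-1],"rot": [0,0,0],"fingers": 0.4},
    {"delta_pos": [0,0,-1],"rot": [0,0,0],"fingers": 0.4},
    {"delta_pos": [0,0,-1],"rot": [0,0,0],"fingers": 0.4},
    {"delta_pos": [0,0,0],"rot": [0,0,0],"fingers": 0.4}
  ]
}}

```text
clock: 8.1
tcp_pos: [0.5268, 0.0266, 0.1801]
orientation: [0.002, 0.707, 0.707, 0.002]
wrist_force: [0.2, -0.3, 0.3]
finger_gap: 0.0514
```

```bash
python3 - <<'E'
from h import *
s=env.get_state(); print(s['clock'],s['tcp_pos'],s['finger_gap'])
im,d,c=grab('wrist'); X=cloud(d,c); cv2.imwrite('pics/w4.png',im)
m=brass(im)&(d>0)&(np.hypot(X[...,0]-.525,X[...,1]-.027)<.045)
for z0 in(.061,.087):
    t=m&(abs(X[...,2]-z0)<.004); r=rim(X,t); print(z0,t.sum(),circ(r),np.median(X[t][:,2]))
    q=X[t]; A=np.c_[q[:,:2]-q[:,:2].mean(0),np.ones(len(q))]; w=abs(q[:,2]-np.median(q[:,2]))<.002; print('tilt',np.linalg.lstsq(A[w],q[w,2],rcond=None)[0][:2])
# catch tab & bar from scene/side
for n in('scene','side'):
    z=np.load(n+'.npz'); 
    im,d,c=grab(n); X=cloud(d,c); np.savez(n+'2.npz',im=im,d=d,**c)
    th=np.radians(7.6); Rz=np.array([[np.cos(th),-np.sin(th),0],[np.sin(th),np.cos(th),0],[0,0,1]])
    Y=(X-[.526,.0255,0])@Rz
    for nm,lo,hi in(('tab',(0,.1,.185),(.06,.15,.26)),('bar',(.1,-.055,.27),(.17,.055,.32)),('cheek',(.08,-.09,.06),(.17,.09,.128)),('bracket',(0,.1,.09),(.14,.15,.165)),('bed',(-.09,-.12,.008),(.2,.16,.016))):
        k=(d>0)&np.all((Y>lo)&(Y<hi),-1); p=Y[k]
        if len(p)>5: print(n,nm,len(p),np.percentile(p,2,axis=0).round(4),np.percentile(p,98,axis=0).round(4),np.median(p,0).round(4))
E
```

```text
8.1 [0.52683577 0.02660602 0.18011488] 0.05135792768317906
0.061 1901 [0.52403204 0.02792934 0.02722982] 0.0610787268827108
tilt [0.00183232 0.00033296]
0.087 581 [0.52403708 0.02788244 0.01142469] 0.08698290808793667
tilt [0.0036757  0.00044076]
scene tab 73 [0.0185 0.1183 0.1956] [0.0453 0.1309 0.2401] [0.0326 0.1232 0.2262]
scene bar 271 [ 0.1395 -0.054   0.2729] [0.1527 0.0512 0.308 ] [ 0.1484 -0.0013  0.3021]
scene cheek 609 [ 0.1007 -0.0827  0.0626] [0.1451 0.073  0.1274] [ 0.1278 -0.0061  0.1167]
scene bracket 257 [0.0463 0.1118 0.0917] [0.1259 0.1215 0.1639] [0.0997 0.1144 0.1252]
scene bed 2150 [-0.0584 -0.0947  0.0084] [0.1738 0.1255 0.0154] [0.0799 0.0048 0.0119]
side bar 241 [ 0.1347 -0.0541  0.2718] [0.1489 0.0521 0.3086] [ 0.1386 -0.0079  0.3025]
side cheek 708 [ 0.0946 -0.0831  0.0621] [0.1417 0.0705 0.1273] [ 0.113  -0.0335  0.1091]
side bracket 357 [0.0282 0.1124 0.0908] [0.1199 0.1212 0.1578] [0.0592 0.1164 0.1199]
side bed 2705 [-0.0631 -0.0934  0.0088] [0.1572 0.1241 0.0156] [ 0.0481 -0.0029  0.0126]
```

The lid is seated: boss top measured 0.087, level, centred with the flask. Next is the catch, with closed fingers and starting on its press-centre side.

Emit:
{"op": "arm_command", "data": {
  "rows": [
    {"delta_pos": [0,0,-1],"rot": [0,0,0],"fingers": 1},
    {"delta_pos": [0,0,-0.75],"rot": [0,0,0],"fingers": 1},
    {"delta_pos": [0.8,0.3,0],"rot": [0,0,0],"fingers": 1},
    {"delta_pos": [1,0.34,0],"rot": [0,0,0],"fingers": 1},
    {"delta_pos": [1,0,0],"rot": [0,0,0],"fingers": 1},
    {"delta_pos": [1,0,0],"rot": [0,0,0],"fingers": 1},
    {"delta_pos": [0.5,0,0],"rot": [0,0,0],"fingers": 1},
    {"delta_pos": [0,0,0],"rot": [0,0,0],"fingers": 1},
    {"delta_pos": [0,0,0],"rot": [0,0,0],"fingers": 1}
  ]
}}

```text
clock: 9.15
tcp_pos: [0.5373, 0.1125, 0.211]
orientation: [-0.0, 0.707, 0.707, -0.001]
wrist_force: [-0.8, 0.4, -0.2]
finger_gap: 0.0001
```

Emit:
{"op": "arm_command", "data": {
  "rows": [
    {"delta_pos": [0.5,-0.07,0],"rot": [0,0,0],"fingers": 1},
    {"delta_pos": [0.5,-0.07,0],"rot": [0,0,0],"fingers": 1},
    {"delta_pos": [0.5,-0.07,0],"rot": [0,0,0],"fingers": 1},
    {"delta_pos": [0.5,-0.07,0],"rot": [0,0,0],"fingers": 1},
    {"delta_pos": [0.5,-0.07,0],"rot": [0,0,0],"fingers": 1},
    {"delta_pos": [0.5,-0.07,0],"rot": [0,0,0],"fingers": 1},
    {"delta_pos": [0.4,-0.05,0.2],"rot": [0,0,0],"fingers": 1},
    {"delta_pos": [0.4,-0.05,0.3],"rot": [0,0,0],"fingers": 1},
    {"delta_pos": [0.4,-0.05,0.3],"rot": [0,0,0],"fingers": 1},
    {"delta_pos": [0.2,-0.03,0.3],"rot": [0,0,0],"fingers": 1},
    {"delta_pos": [0,0,0.2],"rot": [0,0,0],"fingers": 1},
    {"delta_pos": [0,0,0],"rot": [0,0,0],"fingers": 1}
  ]
}}

```text
clock: 10.35
tcp_pos: [0.5253, 0.2019, 0.1863]
orientation: [-0.001, 0.707, 0.707, 0.001]
wrist_force: [-2.6, 1.5, 5.2]
finger_gap: -0.0003
```

```bash
python3 - <<'E'
from h import *
s=env.get_state(); print(s['clock'],s['tcp_pos'],s['wrist_force'])
for n in('scene','side'):
    im,d,c=grab(n); X=cloud(d,c); cv2.imwrite(f'pics/{n}3.png',cv2.resize(im[140:300,180:380],(800,640))[:600])
E
```

```text
10.35 [0.52526421 0.20186043 0.18628067] [-2.61235175  1.52922942  5.16673206]
```

View pics/scene3.png

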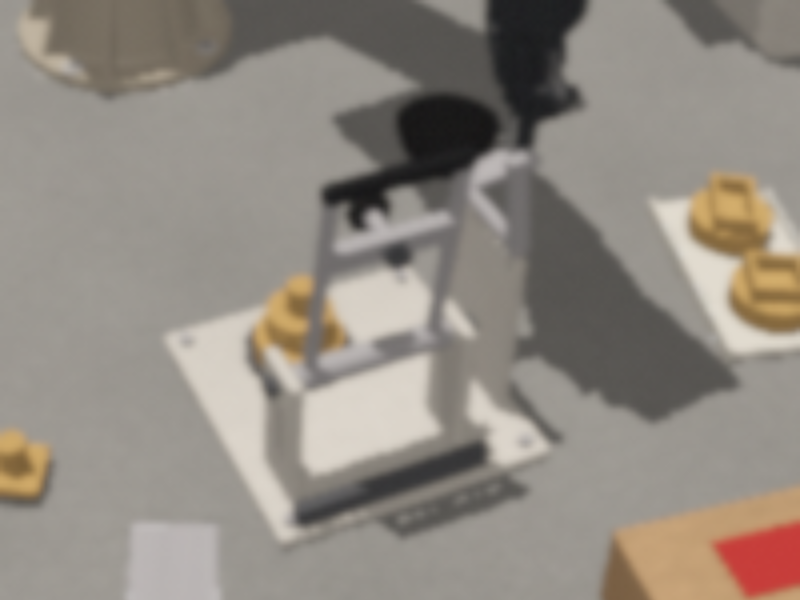

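The catch is over (tab under the fingers at about 520,155, bolt up), the lever is still up and the lid is seated. Now up and over to the bar.

Emit:
{"op": "arm_command", "data": {
  "rows": [
    {"delta_pos": [0,0,-1],"rot": [0,0,0],"fingers": 1},
    {"delta_pos": [0,0,-1],"rot": [0,0,0],"fingers": 1},
    {"delta_pos": [0,0,-1],"rot": [0,0,0],"fingers": 1},
    {"delta_pos": [0,0,-1],"rot": [0,0,0],"fingers": 1},
    {"delta_pos": [0,0,-1],"rot": [0,0,0],"fingers": 1},
    {"delta_pos": [0,0,-1],"rot": [0,0,0],"fingers": 1},
    {"delta_pos": [0,0,-1],"rot": [0,0,0],"fingers": 0.4},
    {"delta_pos": [0,0,-1],"rot": [0,0,0],"fingers": 0.4},
    {"delta_pos": [0,0,-0.7],"rot": [0,0,0],"fingers": 0.4},
    {"delta_pos": [-1,0.9,0],"rot": [0,0,0],"fingers": 0.4},
    {"delta_pos": [-1,0.9,0],"rot": [0,0,0],"fingers": 0.4},
    {"delta_pos": [-1,0.9,0],"rot": [0,0,0],"fingers": 0.4},
    {"delta_pos": [-1,0.9,0],"rot": [0,0,0],"fingers": 0.4},
    {"delta_pos": [-1,0.9,0],"rot": [0,0,0],"fingers": 0.4},
    {"delta_pos": [-1,0.9,0],"rot": [0,0,0],"fingers": 0.4},
    {"delta_pos": [-1,0.9,0],"rot": [0,0,0],"fingers": 0.4},
    {"delta_pos": [-0.87,0.88,0],"rot": [0,0,0],"fingers": 0.4},
    {"delta_pos": [0,0,0],"rot": [0,0,-0.021],"fingers": 0.4},
    {"delta_pos": [0,0,0],"rot": [0,0,0],"fingers": 0.4},
    {"delta_pos": [0,0,0],"rot": [0,0,0],"fingers": 0.4}
  ]
}}

```text
clock: 12.45
tcp_pos: [0.6691, 0.0434, 0.3591]
orientation: [-0.0, 0.66, 0.751, -0.0]
wrist_force: [0.9, 0.3, -0.4]
finger_gap: 0.0509
```

```bash
python3 - <<'E'
from h import *
from scipy.spatial.transform import Rotation as Ro
s=env.get_state(); q=s['orientation']; R=Ro.from_quat(np.r_[q[1:],q[0]]).as_matrix(); print(s['clock'],s['tcp_pos'],s['finger_gap']); print(R.round(3))
im,d,c=grab('wrist'); X=cloud(d,c); cv2.imwrite('pics/w5.png',im)
th=np.radians(7.6); Rz=np.array([[np.cos(th),-np.sin(th),0],[np.sin(th),np.cos(th),0],[0,0,1]])
Y=(X-[.526,.0255,0])@Rz
print('tcp press',(s['tcp_pos']-[.526,.0255,0])@Rz)
k=(d>0)&np.all((Y>(.1,-.06,.27))&(Y<(.19,.06,.33)),-1); p=Y[k]
print(len(p),np.percentile(p,1,axis=0),np.percentile(p,99,axis=0),np.median(p,0))
for a in np.arange(-.05,.05,.02):
    w=p[(p[:,1]>a)&(p[:,1]<a+.02)]
    if len(w)>20: print(round(a,2),len(w),np.percentile(w,2,axis=0).round(4),np.percentile(w,98,axis=0).round(4))
E
```

```text
12.45 [0.66910488 0.04341373 0.35906414] 0.05090194810975645
[[-0.129  0.992 -0.001]
 [ 0.992  0.129  0.   ]
 [ 0.    -0.001 -1.   ]]
tcp press [ 0.14421698 -0.00117017  0.35906414]
3109 [ 0.13504734 -0.05068765  0.27984302] [0.15052376 0.05781924 0.30852192] [0.14272187 0.01067461 0.30625943]
-0.05 453 [ 0.1352 -0.0497  0.3017] [ 0.1501 -0.0304  0.3083]
-0.03 481 [ 0.1355 -0.0296  0.3022] [ 0.15   -0.0104  0.3083]
-0.01 557 [ 0.1351 -0.0097  0.3007] [0.1507 0.0096 0.3082]
0.01 595 [0.1354 0.0103 0.3017] [0.1505 0.0296 0.3083]
0.03 644 [0.1352 0.0304 0.301 ] [0.1503 0.0496 0.3084]
```

View pics/w5.png

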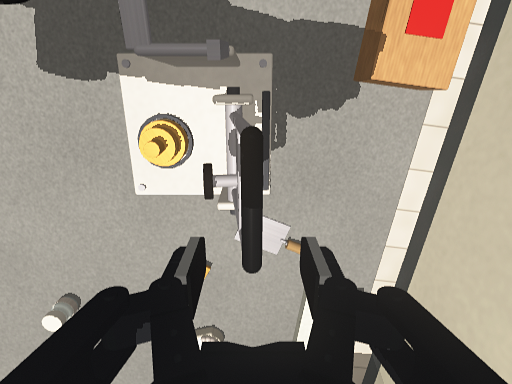

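The bar sits squarely between the fingers and parallel to the pads. Axis at press x 0.143, z 0.300. Descend and grip.

Emit:
{"op": "arm_command", "data": {
  "rows": [
    {"delta_pos": [0,-0.07,0.8],"rot": [0,0,0],"fingers": 0.4},
    {"delta_pos": [0,0,0.8],"rot": [0,0,0],"fingers": 0.4},
    {"delta_pos": [0,0,0.8],"rot": [0,0,0],"fingers": 0.4},
    {"delta_pos": [0,0,0.8],"rot": [0,0,0],"fingers": 0.4},
    {"delta_pos": [0,0,0.7],"rot": [0,0,0],"fingers": 0.4},
    {"delta_pos": [0,0,0],"rot": [0,0,0],"fingers": 0.4},
    {"delta_pos": [0,0,0],"rot": [0,0,0],"fingers": 0.8},
    {"delta_pos": [0,0,0],"rot": [0,0,0],"fingers": 1},
    {"delta_pos": [0,0,0],"rot": [0,0,0],"fingers": 1},
    {"delta_pos": [0,0,0],"rot": [0,0,0],"fingers": 1},
    {"delta_pos": [0,0,0],"rot": [0,0,0],"fingers": 1}
  ],
  "squeeze": 30
}}

```text
clock: 13.6
tcp_pos: [0.6683, 0.0434, 0.2829]
orientation: [0.001, 0.659, 0.752, 0.001]
wrist_force: [0.0, 1.4, 7.0]
finger_gap: 0.0146
```

```bash
python3 - <<'E'
from h import *
s=env.get_state(); print(s['clock'],s['tcp_pos'],s['wrist_force'],s['finger_gap'])
th=np.radians(7.6); Rz=np.array([[np.cos(th),-np.sin(th),0],[np.sin(th),np.cos(th),0],[0,0,1]])
p=(s['tcp_pos']-[.526,.0255,0])@Rz; print(p)
a0=np.arctan2(.0228,.185*.992)
a=np.linspace(-a0,np.pi/2+.01,20)
x=.120+.185*np.sin(a); z=.115+.185*np.cos(a)
print(np.c_[np.diff(x),-np.diff(z)].round(5)/.02)
E
```

```text
13.6 [0.66830409 0.04340196 0.28292953] [0.02064183 1.37759609 7.02147506] 0.014570333995590904
[ 0.14342168 -0.00107593  0.28292953]
[[ 0.827  -0.0655]
 [ 0.8295  0.009 ]
 [ 0.8255  0.0835]
 [ 0.8145  0.157 ]
 [ 0.797   0.2295]
 [ 0.7735  0.3   ]
 [ 0.7435  0.368 ]
 [ 0.7075  0.433 ]
 [ 0.666   0.4945]
 [ 0.619   0.5525]
 [ 0.567   0.6055]
 [ 0.5105  0.654 ]
 [ 0.45    0.697 ]
 [ 0.3855  0.7345]
 [ 0.318   0.766 ]
 [ 0.2485  0.7915]
 [ 0.1765  0.8105]
 [ 0.103   0.823 ]
 [ 0.029   0.829 ]]
```

Emit:
{"op": "arm_command", "data": {
  "rows": [
    {"delta_pos": [0,-0.41,-0.04],"rot": [0,0,0],"fingers": 1},
    {"delta_pos": [0,-0.42,-0.02],"rot": [0,0,0],"fingers": 1},
    {"delta_pos": [0,-0.415,0],"rot": [0,0,0],"fingers": 1},
    {"delta_pos": [0,-0.415,0.01],"rot": [0,0,0],"fingers": 1},
    {"delta_pos": [0,-0.41,0.03],"rot": [0,0,0],"fingers": 1},
    {"delta_pos": [0,-0.41,0.05],"rot": [0,0,0],"fingers": 1},
    {"delta_pos": [0,-0.41,0.07],"rot": [0,0,0],"fingers": 1},
    {"delta_pos": [0,-0.405,0.09],"rot": [0,0,0],"fingers": 1},
    {"delta_pos": [0,-0.4,0.11],"rot": [0,0,0],"fingers": 1},
    {"delta_pos": [0,-0.4,0.12],"rot": [0,0,0],"fingers": 1},
    {"delta_pos": [0,-0.39,0.14],"rot": [0,0,0],"fingers": 1},
    {"delta_pos": [0,-0.38,0.16],"rot": [0,0,0],"fingers": 1},
    {"delta_pos": [0,-0.375,0.18],"rot": [0,0,0],"fingers": 1},
    {"delta_pos": [0,-0.37,0.19],"rot": [0,0,0],"fingers": 1},
    {"delta_pos": [0,-0.36,0.21],"rot": [0,0,0],"fingers": 1},
    {"delta_pos": [0,-0.35,0.22],"rot": [0,0,0],"fingers": 1}
  ]
}}

```text
clock: 15.2
tcp_pos: [0.5417, 0.0266, 0.2507]
orientation: [-0.0, 0.659, 0.752, -0.0]
wrist_force: [1.1, 3.5, 5.2]
finger_gap: 0.015
```

```bash
cat > lev.py <<'E'
from h import *
s=env.get_state(); print(s['clock'],s['tcp_pos'],s['wrist_force'],s['finger_gap'])
th=np.radians(7.6); Rz=np.array([[np.cos(th),-np.sin(th),0],[np.sin(th),np.cos(th),0],[0,0,1]])
p=(s['tcp_pos']-[.526,.0255,0])@Rz; print(p, 'r,ang of grasp pt',np.hypot(p[0]-.12,p[2]+.0175-.115),np.arctan2(.12-p[0],p[2]+.0175-.115)+.123)
E
python3 lev.py
```

```text
15.2 [0.54171376 0.02656129 0.25068285] [1.10003927 3.49590447 5.24875611] 0.015030396254908093
[ 0.01571609 -0.00102628  0.25068285] r,ang of grasp pt 0.1853108728609442 0.7207102435576449
```

On the arc (radius 0.185). Continuing to the bottom.

Emit:
{"op": "arm_command", "data": {
  "rows": [
    {"delta_pos": [0,-0.376,0.27],"rot": [0,0,0],"fingers": 1},
    {"delta_pos": [0,-0.363,0.29],"rot": [0,0,0],"fingers": 1},
    {"delta_pos": [0,-0.348,0.305],"rot": [0,0,0],"fingers": 1},
    {"delta_pos": [0,-0.332,0.32],"rot": [0,0,0],"fingers": 1},
    {"delta_pos": [0,-0.315,0.34],"rot": [0,0,0],"fingers": 1},
    {"delta_pos": [0,-0.3,0.355],"rot": [0,0,0],"fingers": 1},
    {"delta_pos": [0,-0.28,0.37],"rot": [0,0,0],"fingers": 1},
    {"delta_pos": [0,-0.26,0.38],"rot": [0,0,0],"fingers": 1},
    {"delta_pos": [0,-0.24,0.395],"rot": [0,0,0],"fingers": 1},
    {"delta_pos": [0,-0.22,0.405],"rot": [0,0,0],"fingers": 1},
    {"delta_pos": [0,-0.2,0.415],"rot": [0,0,0],"fingers": 1},
    {"delta_pos": [0,-0.18,0.425],"rot": [0,0,0],"fingers": 1},
    {"delta_pos": [0,-0.16,0.435],"rot": [0,0,0],"fingers": 1},
    {"delta_pos": [0,-0.137,0.44],"rot": [0,0,0],"fingers": 1},
    {"delta_pos": [0,-0.115,0.45],"rot": [0,0,0],"fingers": 1},
    {"delta_pos": [0,-0.09,0.455],"rot": [0,0,0],"fingers": 1},
    {"delta_pos": [0,-0.07,0.455],"rot": [0,0,0],"fingers": 1},
    {"delta_pos": [0,-0.047,0.46],"rot": [0,0,0],"fingers": 1},
    {"delta_pos": [0,-0.02,0.35],"rot": [0,0,0],"fingers": 1},
    {"delta_pos": [0,0,0],"rot": [0,0,0],"fingers": 1}
  ]
}}

```text
clock: 17.2
tcp_pos: [0.4616, 0.0157, 0.1038]
orientation: [-0.0, 0.659, 0.752, -0.001]
wrist_force: [1.3, 0.2, 4.2]
finger_gap: 0.0152
```

```bash
python3 lev.py
```

```text
17.2 [0.46162341 0.01572609 0.1038424 ] [1.31167746 0.15088352 4.23499577] 0.015221948604795029
[-0.06510374 -0.00117383  0.1038424 ] r,ang of grasp pt 0.18521236609989694 1.659545702984619
```

Emit:
{"op": "arm_command", "data": {
  "rows": [
    {"delta_pos": [0,0,0.15],"rot": [0,0,0],"fingers": 1},
    {"delta_pos": [0,0,0.15],"rot": [0,0,0],"fingers": 1},
    {"delta_pos": [0,0,0.1],"rot": [0,0,0],"fingers": 1},
    {"delta_pos": [0,0,0],"rot": [0,0,0],"fingers": 1},
    {"delta_pos": [0,0,0],"rot": [0,0,0],"fingers": 1}
  ],
  "squeeze": 50
}}

```text
clock: 17.7
tcp_pos: [0.4613, 0.0157, 0.0971]
orientation: [-0.0, 0.659, 0.752, -0.001]
wrist_force: [-2.1, 0.7, 8.1]
finger_gap: 0.0144
```

```bash
python3 lev.py; python3 - <<'E'
from h import *
im,d,c=grab('side'); X=cloud(d,c); cv2.imwrite('pics/side4.png',cv2.resize(im[130:280,190:390],(800,600),interpolation=cv2.INTER_CUBIC))
th=np.radians(7.6); Rz=np.array([[np.cos(th),-np.sin(th),0],[np.sin(th),np.cos(th),0],[0,0,1]])
for n in('side','scene'):
    if n=='scene': im,d,c=grab(n); X=cloud(d,c)
    Y=(X-[.526,.0255,0])@Rz
    for y0 in(-.055,.055):
        k=(d>0)&(abs(Y[...,1]-y0)<.01)&(Y[...,2]>.09)&(Y[...,2]<.15)&(Y[...,0]>-.06)&(Y[...,0]<.08)
        p=Y[k]; print(n,y0,len(p))
        if len(p)>20:
            for a in(-.06,-.02,.02,.06):
                w=p[abs(p[:,0]-a)<.02]
                if len(w)>5: print(a,np.percentile(w[:,2],95))
E
```

```text
17.7 [0.46131288 0.01571317 0.09707052] [-2.06446618  0.74923435  8.11685872] 0.01440437569591908
[-0.06541325 -0.00114557  0.09707052] r,ang of grasp pt 0.18541374841942468 1.6961126432344849
side -0.055 219
-0.06 0.12754891462940848
-0.02 0.1261495569502575
0.02 0.12529442078222197
0.06 0.1242131128364824
side 0.055 73
0.02 0.12615318309223736
0.06 0.12386789079315888
scene -0.055 139
-0.06 0.12689006793651839
-0.02 0.12614171541511987
0.02 0.12556967721547346
0.06 0.124219248329003
scene 0.055 79
-0.06 0.1267246831437715
-0.02 0.12591796595659588
0.02 0.12440845754766008
0.06 0.12412022800728309
```

View pics/side4.png

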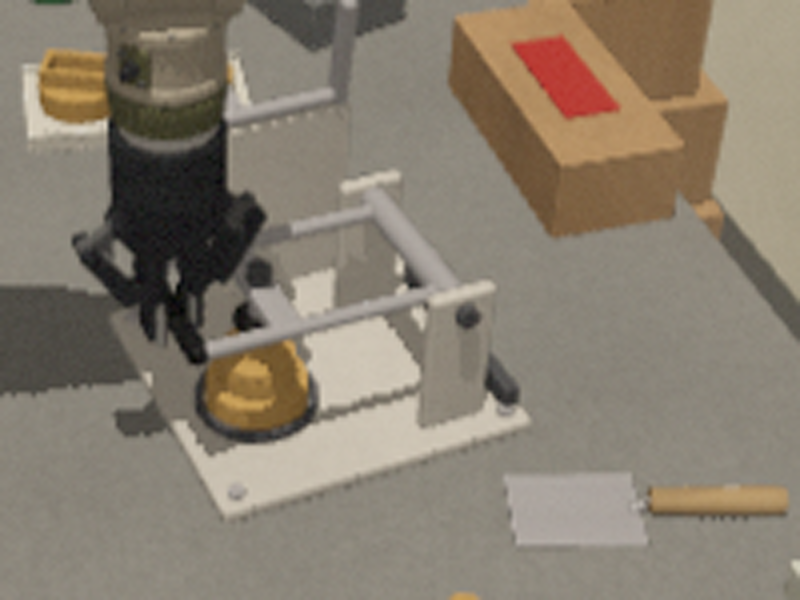

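The lever is down to about 1.68 rad by the arms' slope. I'll push gently against the stop to be sure.

Emit:
{"op": "arm_command", "data": {
  "rows": [
    {"delta_pos": [0,0,0.1],"rot": [0,0,0],"fingers": 1},
    {"delta_pos": [0,0,0.1],"rot": [0,0,0],"fingers": 1},
    {"delta_pos": [0,0,0],"rot": [0,0,0],"fingers": 1},
    {"delta_pos": [0,0,0],"rot": [0,0,0],"fingers": 1},
    {"delta_pos": [0,0,0],"rot": [0,0,0],"fingers": 1}
  ]
}}

```text
clock: 18.3
tcp_pos: [0.4613, 0.0157, 0.0935]
orientation: [-0.0, 0.659, 0.752, -0.001]
wrist_force: [-3.1, 0.1, 10.1]
finger_gap: 0.0142
```

```bash
python3 lev.py
```

```text
18.3 [0.46130982 0.01569619 0.09345573] [-3.10452228  0.10004802 10.11536773] 0.014189653339874977
[-0.06541853 -0.001162    0.09345573] r,ang of grasp pt 0.18546262987494253 1.7156044426573442
```

Emit:
{"op": "arm_command", "data": {
  "rows": [
    {"delta_pos": [0,0,0.1],"rot": [0,0,0],"fingers": 1},
    {"delta_pos": [0,0,0.1],"rot": [0,0,0],"fingers": 1},
    {"delta_pos": [0,0,0],"rot": [0,0,0],"fingers": 1},
    {"delta_pos": [0,0,0],"rot": [0,0,0],"fingers": 1},
    {"delta_pos": [0,0,0],"rot": [0,0,0],"fingers": 1}
  ]
}}

```text
clock: 18.8
tcp_pos: [0.4613, 0.0156, 0.0921]
orientation: [0.0, 0.659, 0.752, -0.001]
wrist_force: [-11.2, 1.9, 34.4]
finger_gap: 0.0147
```

```bash
python3 lev.py; python3 - <<'E'
from h import *
th=np.radians(7.6); Rz=np.array([[np.cos(th),-np.sin(th),0],[np.sin(th),np.cos(th),0],[0,0,1]])
for n in('side','scene'):
    im,d,c=grab(n); X=cloud(d,c); Y=(X-[.526,.0255,0])@Rz
    cv2.imwrite(f'pics/{n}5.png',cv2.resize(im[130:280,190:390],(800,600),interpolation=cv2.INTER_CUBIC))
    for y0 in(-.055,.055):
        p=Y[(d>0)&(abs(Y[...,1]-y0)<.01)&(Y[...,2]>.09)&(Y[...,2]<.15)&(Y[...,0]>-.075)&(Y[...,0]<.08)]
        print(n,y0,[np.percentile(w[:,2],95).round(4) for a in(-.06,-.02,.02,.06) if len(w:=p[abs(p[:,0]-a)<.02])>5])
    b=brass(im)&(d>0)&(np.hypot(Y[...,0],Y[...,1])<.04)&(Y[...,2]>.05); w=Y[b]; print('lid',len(w),w.min(0).round(4),w.max(0).round(4), 'flange z',np.median(w[(w[:,2]<.066)&(w[:,2]>.055)][:,2]))
E
```

```text
18.8 [0.46134916 0.01564027 0.092079  ] [-11.16929036   1.87973059  34.38615248] 0.014725670597496184
[-0.06538693 -0.00122263  0.092079  ] r,ang of grasp pt 0.1854661676214926 1.7230295315640254
side -0.055 [np.float64(0.1235), np.float64(0.1222), np.float64(0.1233), np.float64(0.123)]
side 0.055 [np.float64(0.1221), np.float64(0.1225)]
lid 149 [-0.0288 -0.0277  0.0504] [0.0259 0.029  0.08  ] flange z 0.059992851308251806
scene -0.055 [np.float64(0.1236), np.float64(0.1233), np.float64(0.1226), np.float64(0.1223)]
scene 0.055 [np.float64(0.1236), np.float64(0.1217), np.float64(0.1224), np.float64(0.1228)]
lid 129 [-0.0258 -0.0162  0.0501] [0.0282 0.0221 0.0957] flange z 0.05963976947857616
```

Force rose to 34 N at the stop and the arms are level, so the lever is fully down. I'll ease off about 0.6 mm and hold.

Emit:
{"op": "arm_command", "data": {
  "rows": [
    {"delta_pos": [0,0,-0.03],"rot": [0,0,0],"fingers": 1},
    {"delta_pos": [0,0,0],"rot": [0,0,0],"fingers": 1},
    {"delta_pos": [0,0,0],"rot": [0,0,0],"fingers": 1},
    {"delta_pos": [0,0,0],"rot": [0,0,0],"fingers": 1},
    {"delta_pos": [0,0,0],"rot": [0,0,0],"fingers": 1}
  ]
}}

```text
clock: 19.4
tcp_pos: [0.4613, 0.0156, 0.0921]
orientation: [0.0, 0.659, 0.752, -0.001]
wrist_force: [-8.5, 0.4, 29.7]
finger_gap: 0.0145
```

```bash
python3 lev.py; python3 - <<'E'
from h import *
f=env.get_state()['wrist_force'][2]
if 12<f<45: env.hand_in(); print('handed in',f)
E
```

```text
19.4 [0.46134716 0.01564612 0.09213017] [-8.50445848  0.3503648  29.67331354] 0.014453818465317759
[-0.06538814 -0.00121656  0.09213017] r,ang of grasp pt 0.18546589407471503 1.7227535694464489
the job is handed in; nothing more can be done
handed in 29.673313541046657
```

All three steps are done and the job is handed in at 19.4 s, with the gripper still holding the lever down. I seated the round lid in the round flask in the nest and let go of it, flipped the catch over, then gripped the bar and pulled the lever to its stop.

**Last checks:**
- **Lid:** after release it was level and centred, with its boss top at 0.087 m (0.086 m expected). With the lever down, the flange still read 0.060 m, so the lid stayed seated.
- **Catch:** the pictures show it flipped over with its bolt upright, and the lever passed it freely. I did not measure its angle.
- **Lever:** the arms measured level. The wrist force jumped from 10 to 34 N at the stop, and I held at about 30 N after easing off slightly.
- **Pad force:** I could not measure the force on the lid directly. I inferred it from the lever being at its stop.

**Disagreements:**
- The arm angle worked out from the gripper's position read 1.72 rad against the 1.70 rad stop, which I put down to the bar slipping 2–3 mm in the pads.
- The fixed cameras and the wrist camera disagreed by about 3 mm on the lid's position. I used the wrist camera for both lid and flask, so any steady error should largely cancel.

I did not measure the other flasks, lids and bystanders again at the end, but nothing I did came near them.

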